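# Ease a kit carton onto its side on the packing board

### The arm

A 6-joint arm with a two-finger parallel gripper is mounted at the origin on the work surface. World frame = base frame: x ahead of the robot, y to its left, z up, the work surface at z = 0. Lengths are in mm, angles in degrees, forces in N, time in s.
With the tool pointing down it reaches from about 350 to 850 mm from the base axis. Payload 8.1 kg.
Tool frame: the origin (TCP) lies midway between the tips of the shut fingers; the grasp point (between the pads) lies 19 mm behind it; z points along the fingers, y is the line along which they close (so a half turn about z gives the same grasp; the last joint's range is limited). The gripper opens to 85 mm and grips with 20 to 120 N. Pads are 22 mm wide; open, the fingers measure 114 mm over their backs; the gripper's body (76 mm by 85 mm) begins 54 mm behind the grasp point. The pads swing forward as they close: fully open they stand 13 mm farther back than shut.
Start: joints at [70.222, 7.471, 85.268, -0, 87.261, -4.893], TCP at [154.11, 579.875, 231.292] pointing down, gripper open.
Joint ranges: [-169.43, 169.43], [-51.17, 129.36], [1.28, 143.12], [-76.62, 256.62], [0, 156.53], [-152.29, 152.29]. Speed limits (degrees/s): [136.94, 136.94, 159.86, 180, 180, 180].

### API

Orientations are given as [roll, pitch, yaw] about the fixed x, y, z axes, in that order (R = Rz(yaw) Ry(pitch) Rx(roll)).
In Python, from bench import r gives the robot as it stands. The module is installed in compiled form; this text tells all that it offers.
- The arm moves only by the tool jog_arm, never from a script. Its argument "rows" is a list of rows, each a list of 2 entries, a list of its own where there are three numbers: the shift along the tool's x, y, z in mm, then the turn, a rotation vector about the tool's x, y, z in rad. A call has 1 to 10 rows; each row is the pose to reach, as a shift and turn from the pose commanded when the call began, along the tool's axes at that moment; what a row does not reach only later rows make up. A row lasts 1/10 s, in which the tool goes at most 50 mm and 8.59 degrees, less where a joint would pass 70% of its speed; a pose out of reach is approached as far as the arm can. A call with a gripper value outside its range is refused whole. "grip" is the finger opening in mm, from 0 to 85.4, set as the call begins (left out, the last holds). The fingers move at their own pace and stop on an object; "force" is the grip in N (left out, the last holds). Time passes only in rows, so rows that repeat a pose let the fingers close. It gives the time, the measured TCP pose, the force, the opening and the grip force at its end, in the units of the state.
- r.sense(): the state, without advancing time (a new reading comes with each control period).
- r.snapshot(name): name is "side" or "top"; returns (picture, depth): 384x512x3 uint8, blue, green, red; 384x512 float32, mm along the optical axis (not along the pixel's ray), 0 where there is no reading.
- r.camera_params(name): a dict with "fx", "fy", "cx", "cy" (pixels), "pose" (4x4, takes a point from camera to world coordinates). Camera axes: x right, y down, z forward; pixel columns grow to the right and rows downward; lengths in mm; the calibration is good to about 2 mm. A picture is of the moment at which its call begins. camera_params takes no time and is no camera call.
- r.hand_in(): hands the job in; it is judged then, once.
The state is a dict: "time": time; "joint_pos": joint angles; "qd": joint speeds; "joint_efforts": joint torques, N m; "tool_pos": TCP position; "tcp_rot": TCP orientation; "ft_force": force on the tool from outside, world axes, zero at the start; "wrist_torque": the same for the moment, N m; "finger_gap": finger opening in mm; "grip_force": force on a finger pad.
Only numpy, scipy, OpenCV 4.12 (cv2) and the standard library are available. Lean on these libraries where they do the work, as an engineer would, in place of code of your own. Each camera call takes 0.05 s, during which the arm holds its last target. There are 200 camera calls.

### The job

Slide the kit carton, which is too wide to grip, upright along the table until its foot bears squarely on the packing board's front edge, and stop there. Then push high on its label side to tip it over that edge, ease it down gently without ever letting it fall so that it lies on the board label up, and slide it home, pressing its end firmly and squarely against the fence without crushing the carton. Leave it there flush and released, and leave the tape roll, the pen mug and the kit case where they are.

Things in the scene. Friction and masses are not known exactly. Their poses are not given: they have to be found in the camera images.
- carton: Brown sealed rigid carton, evenly filled, 140 mm wide (its x) x 110 mm deep (its y) x 170 mm tall (its z), 0.4 to 0.75 kg. Origin at the centre of its underside, z up as it stands. White label with a yellow stripe on its -y face, which looks away from the board. Lying as asked, its +y face is down, the label up, its top (+z) towards the fence. Sliding it takes 2 to 5 N.
- carton_mid (a point): Centre of the carton (its centre of mass), 85 mm above its underside; axes as the carton's. Tipped over the board's edge, the carton leans on that edge while its foot slides a little back; past about 40 degrees of lean it goes over by itself and would fall. Laid down, its underside is some 40 to 60 mm in front of the board's edge.
- board: Packing board of 18 mm plywood fixed on the table, 300 mm (its x) x 250 mm (its y), with a cork inlay. Origin at the centre of its underside. Its +y points from the front edge, where the carton stands, to the fence. The front edge is at y = -125 mm; its upright face, 18 mm high, is the stop for the carton's foot.
- edge (a point): Middle of the top corner of the board's front edge, 18 mm above the table; axes as the board's.
- fence: Brown wooden fence strip fixed on the board along its far side, 300 mm (x) x 20 mm (y) x 35 mm high, standing on the board's top. Origin at the centre of its underside; axes as the board's. Its face towards the carton is at y = -10 mm, 230 mm from the board's front edge.
- fence_face (a point): Middle of the fence's face that the carton is to meet, 17 mm above the board's top; axes as the board's.
- tape_roll: Roll of tan packing tape lying flat, 100 mm across, 48 mm high, loose; origin at the centre of its underside. To be left alone.
- pen_mug: White mug 76 mm across and 90 mm high with three pens standing to about 140 mm, loose; origin at the centre of its underside. To be left alone.
- kit_case: Flat blue component case with a clear lid, 75 x 115 x 36 mm, loose; origin at the centre of its underside. To be left alone.
Not all that is in view belongs to the job. What is meant by the carton is not blue, and is the larger of those in its own colour.

How it is judged (in metres and radians):
On the way, in this order (a step that is already met when the one before it is completed fails the run):
1. the carton stands upright, its foot squarely bearing on the board's front edge (over 1.5 N, gap under 2.5 mm, within 4 degrees) (y of carton in the frame of board above -0.1825 m and angle between carton's own z axis and vertical below 0.1 rad and angle between the y axis of carton and the y axis of board, either way round below 0.07 rad and contact force between carton and board above 1.5 N), for 0.2 s.
2. the carton lies flat on the board, label up (angle between carton's own y axis and vertical above 3.08 rad and height (world z) of carton between 0.068 and 0.078 m), for 0.2 s.
3. lying flat, its end is pressed firmly home against the fence (over 4 N) (contact force between carton and fence above 4 N and angle between carton's own y axis and vertical above 3.08 rad), for 0.2 s.
At the end, for the whole second after the job is handed in: The carton lies flat on the board, label up, its top end flush against the fence (gap under 2 mm, square within 3 degrees), wholly on the board, at rest and released; the tape roll, mug and case are within 15 mm of where they were (all of step 2 and y of carton in the frame of fence_face above -0.172 m and x of carton in the frame of fence_face between -0.08 and 0.08 m and angle between the z axis of carton and the y axis of board, either way round below 0.05 rad and linear speed of carton below 0.01 m/s and contact force between the fingers and carton below 0.1 N); the robot touches nothing.
It fails at once if the carton is let fall (turns faster than 4.5 rad/s; a free fall reaches over 6) (angular speed of carton above 4.5 rad/s).
It fails at once if the carton is crushed: the fingers press it with more than 25 N (contact force between the fingers and carton above 25 N).
It fails at once if the carton's end is crushed against the fence with more than 15 N (contact force between carton and fence above 15 N).
It fails at once if the tape roll, pen mug or kit case is moved more than 15 mm (distance of any of tape_roll, pen_mug, kit_case from where it was at the start of the episode above 0.015 m).
It also fails if it takes over 72 s, if anything falls off the work surface, if the arm or the gripper's body presses on something with over 40 N, if the wrist force passes 120 N, or if a joint passes its speed limit or range.

## Working session

There is one attempt and no reset: what is moved stays moved. The work goes in short steps, Python scripts to look and compute and a tool call to move; the robot and the scene stay as the last step left them, time stands still between calls to the robot, and variables do not carry over. Pictures are saved under pics/ and viewed, at most 10 in all, crops included, and the job is handed in when it is done.

Besides the shell and the picture viewer there is one more tool, called by a JSON object that holds its "method" and its "body". jog_arm: Moves the arm, as the interface text tells. Its arguments: {"type":"object","properties":{"rows":{"type":"array"},"grip":{"type":"number"},"force":{"type":"number"}},"required":["rows"]}

```bash
mkdir -p pics; cat > h.py <<'E'
import numpy as np, cv2
from bench import r
def cloud(n):
    im,d=r.snapshot(n); p=r.camera_params(n)
    v,u=np.mgrid[:384,:512]
    P=np.stack([(u-p['cx'])/p['fx']*d,(v-p['cy'])/p['fy']*d,d,np.ones_like(d)],-1)@np.array(p['pose']).T
    P=P[...,:3]; P[d==0]=np.nan
    return im,P
E
python3 - <<'E'
from h import *
np.set_printoptions(precision=1,suppress=True)
for n in('top','side'):
    im,P=cloud(n); np.save(n,P); cv2.imwrite(f'pics/{n}0.png',im); print(n,r.camera_params(n))
print(r.sense())
E
```

```text
top {'fx': 405.7488741802408, 'fy': 405.7488741802408, 'cx': 253.70259885035128, 'cy': 198.0455753718456, 'pose': array([[  -0. ,   -1. ,    0.2,  413.1],
       [  -1. ,    0. ,   -0. ,   86. ],
       [   0. ,   -0.2,   -1. , 1007.1],
       [   0. ,    0. ,    0. ,    1. ]])}
side {'fx': 407.986277117316, 'fy': 407.986277117316, 'cx': 250.1013627460776, 'cy': 192.0110808176217, 'pose': array([[   0.9,   -0.3,    0.4,  241.7],
       [  -0.5,   -0.6,    0.6, -524.4],
       [   0. ,   -0.7,   -0.7,  690.5],
       [   0. ,    0. ,    0. ,    1. ]])}
{'time': 0.1, 'joint_pos': array([70.2,  7.5, 85.3,  0. , 87.3, -4.9]), 'qd': array([-0.1, -0.1, -0.2, -0. , -0. ,  0. ]), 'joint_efforts': array([  0. , -57.1, -50.2,  -0. ,   0. ,  -0. ]), 'tool_pos': array([153.9, 579.4, 230.3]), 'tcp_rot': array([-179.9,   -0. ,  165.1]), 'ft_force': array([ 0.3, -0.7,  1.1]), 'wrist_torque': array([0., 0., 0.]), 'grip_force': 0.0, 'finger_gap': 85.26403493114638}
```

View pics/top0.png

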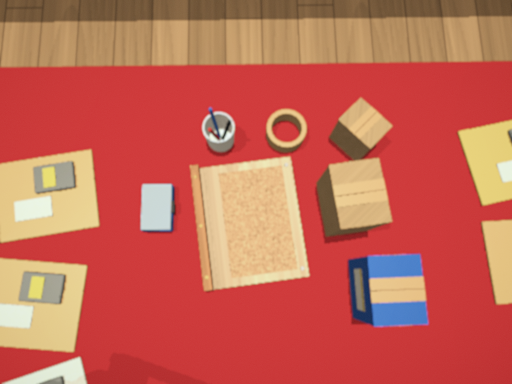

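View pics/side0.png

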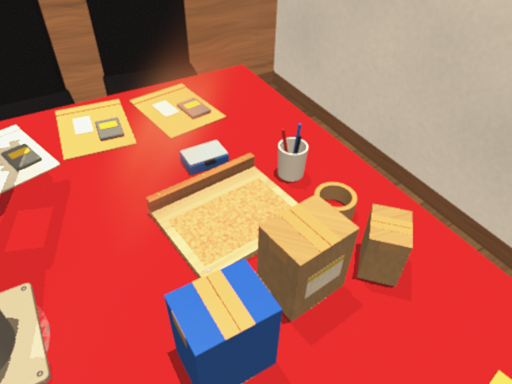

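Top view, with image right = world −y. The candidates are:
- the large brown carton at (360,197)
- a smaller brown box at (362,130)
- a blue carton at (397,290)

The board is at (255,222), with its fence at left (202,228) and its front edge at right (298,220). The tape roll is at (287,131), the mug at (219,132) and the case at (157,207). I choose the large brown box. Its label shows in the side view at (325,278).

```bash
python3 - <<'E'
from h import *
np.set_printoptions(precision=1,suppress=True)
T=np.load('top.npy'); S=np.load('side.npy'); im=cv2.imread('pics/top0.png')
def rect(P,box,z0,z1,nm):
    u0,u1,v0,v1=box; Q=P[v0:v1,u0:u1].reshape(-1,3); m=(Q[:,2]>z0)&(Q[:,2]<z1); Q=Q[m]
    print(nm,len(Q),np.median(Q,0),[np.round(a,1) for a in cv2.minAreaRect(Q[:,:2].astype(np.float32))])
rect(T,(310,400,150,245),164,178,'carton top')
rect(T,(320,400,95,165),100,160,'small'); rect(T,(340,440,240,340),100,200,'blue')
rect(T,(185,315,150,300),12,24,'board'); rect(T,(185,315,150,300),45,60,'fence')
rect(T,(260,315,105,155),35,60,'tape'); rect(T,(195,245,100,158),60,150,'mug'); rect(T,(135,180,175,240),25,45,'case')
rect(S,(250,360,190,310),164,178,'carton S top')
rect(S,(140,310,140,280),12,24,'board S');rect(S,(140,310,140,280),47,60,'fence S')
# label face points from side
Q=S[200:320,250:365].reshape(-1,3); m=(Q[:,2]>40)&(Q[:,2]<150)&(Q[:,0]<470); print(m.sum())
c=cv2.imread('pics/side0.png')[170:330,150:430]; cv2.imwrite('pics/crop.png',cv2.resize(c,None,fx=2.5,fy=2.5))
E
```

```text
carton top 3411 [ 577.8 -151.1  171. ] [array([ 580.2, -152.3]), array([140.8, 111.5]), np.float64(7.3)]
small 1529 [ 751.5 -187.3  121.6] [array([ 754.6, -190. ]), array([98.8, 80.8]), np.float64(44.0)]
blue 4462 [ 377.6 -204.5  170.4] [array([ 379.1, -213.8]), array([140.7, 111.9]), np.float64(1.0)]
board 11357 [539.1  73.3  19.1] [array([564.3,  74.4]), array([344.8, 238.3]), np.float64(4.8)]
fence 1106 [523.7 195.4  53.8] [array([530.9, 196.9]), array([300. ,  20.3]), np.float64(6.6)]
tape 622 [772.8 -13.8  48.5] [array([771.9, -13.6]), array([97.4, 99.6]), np.float64(87.2)]
mug 552 [760.6 157.7  89. ] [array([760. , 152.2]), array([73.6, 74.4]), np.float64(3.9)]
case 1459 [579.3 303.9  36.8] [array([580.1, 304.3]), array([ 81.2, 112.4]), np.float64(89.7)]
carton S top 4579 [ 561.5 -170.   168.3] [array([ 526.4, -172.2]), array([268.8, 133.4]), np.float64(18.3)]
board S 8729 [517.4  76.8  16. ] [array([532. ,  98.8]), array([390.5, 337.9]), np.float64(47.1)]
fence S 932 [534.4 186.   50.6] [array([621. ,  84.3]), array([377.6, 359.4]), np.float64(21.2)]
9
```

View pics/crop.png

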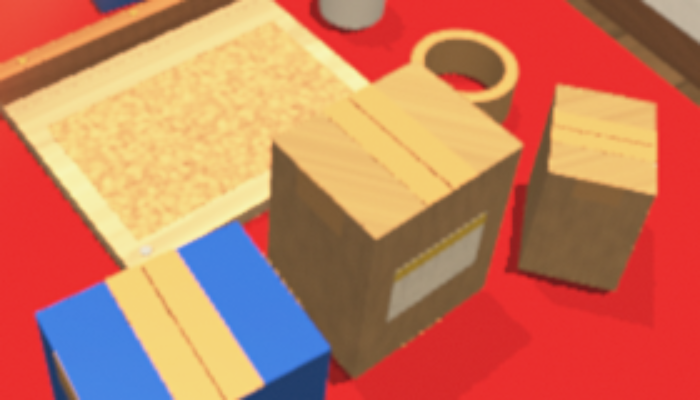

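The crop confirms it: the large brown carton with label and yellow stripe, between the blue box at left and the small brown box at right.

Board yaw is about 6.6°, and the carton needs about 57 mm of slide along the board's +y.

```bash
cat >> h.py <<'E'
from scipy.spatial.transform import Rotation as Ro
YAW=6.6; B=Ro.from_euler('z',YAW,degrees=True)
E0=np.array([558.6,-41.4,18.]) # edge point
def w(x,y,z): return np.array([E0[0],E0[1],0])+B.apply([x,y,z])
def bf(p): return B.inv().apply(np.asarray(p)-[E0[0],E0[1],0])
def tool(kind,t): # tilt t deg towards +u from straight down
    R=Ro.from_euler('xyz',[180,0,YAW+90 if kind=='push' else YAW],degrees=True)
    return R*(Ro.from_euler('y',t,degrees=True) if kind=='push' else Ro.from_euler('x',t,degrees=True))
def rel(p,R,p0=None,R0=None):
    s=r.sense()
    if p0 is None: p0=s['tool_pos'];R0=Ro.from_euler('xyz',s['tcp_rot'],degrees=True)
    return np.round(R0.inv().apply(p-p0),1),np.round((R0.inv()*R).as_rotvec(),3)
E
python3 - <<'E'
from h import *
for k in('push','V'):print(k,tool(k,40).apply([0,0,1]),tool(k,40).apply([0,1,0]))
print(bf([580.2,-152.3,0]),bf([586.3,-206.9,0]))
R=tool('push',40); a=w(8.7,-260,280)
print(a,rel(a,R)); print(rel(w(8.7,-195,55),R,a,R), rel(w(8.7,-260,55),R,a,R))
E
```

```text
push [-0.07388018  0.63852771 -0.76604444] [9.93372766e-01 1.14937150e-01 1.11022302e-16]
V [-0.07388018  0.63852771 -0.76604444] [ 0.08804697 -0.76096769 -0.64278761]
[   8.71032175 -112.64768216    0.        ] [   8.4943272  -167.58695178    0.        ]
[ 597.12600219 -298.67696585  280.        ] (array([-653.9, -734.8,  -48.5]), array([-0.418,  0.612,  1.144]))
(array([-94.8,  -0. , 214.1]), array([0., 0., 0.])) (array([-144.6,   -0. ,  172.4]), array([0., 0., 0.]))
```

{"method": "jog_arm", "body": {"rows": [[[-330,-370,-25],[0,0,0.6]],[[-330,-370,-25],[0,0,0.6]],[[-330,-370,-25],[0,0,0.6]],[[-330,-370,-25],[0,0,0.6]],[[-330,-370,-25],[0,0,0.6]],[[-330,-370,-25],[0,0,0.6]],[[-330,-370,-25],[0,0,0.6]],[[-330,-370,-25],[0,0,0.6]],[[-330,-370,-25],[0,0,0.6]],[[-330,-370,-25],[0,0,0.6]]], "grip": 85}}

```text
time: 1.1
tool_pos: [378.3, 135.4, 256.3]
tcp_rot: [180.0, 0.0, 130.7]
ft_force: [1.0, 0.2, 1.0]
finger_gap: 85.3
grip_force: 0.0
```

```bash
python3 - <<'E'
from h import *
s=r.sense(); print(s['time'],s['tool_pos'],s['tcp_rot'],s['joint_pos'])
print(rel(w(8.7,-260,280),tool('push',40)))
E
```

```text
1.1 [378.33673557 135.40735875 256.29599375] [1.79983596e+02 1.39338269e-02 1.30727174e+02] [ 1.23762564e+01 -2.52648366e+01  1.12083934e+02 -4.47942642e-03
  9.31598489e+01 -2.83511678e+01]
(array([-471.7, -117.4,  -23.6]), array([-0.207,  0.677,  0.571]))
```

{"method": "jog_arm", "body": {"rows": [[[-472,-117,-24],[0,0,0]],[[-472,-117,-24],[0,0,0]],[[-472,-117,-24],[0,0,0]],[[-472,-117,-24],[-0.207,0.677,0.571]],[[-472,-117,-24],[-0.207,0.677,0.571]],[[-472,-117,-24],[-0.207,0.677,0.571]],[[-472,-117,-24],[-0.207,0.677,0.571]],[[-472,-117,-24],[-0.207,0.677,0.571]],[[-472,-117,-24],[-0.207,0.677,0.571]],[[-472,-117,-24],[-0.207,0.677,0.571]]]}}

```text
time: 2.1
tool_pos: [594.8, -296.2, 277.0]
tcp_rot: [-179.6, -40.3, 96.1]
ft_force: [1.3, 0.6, 0.5]
finger_gap: 85.1
grip_force: 0.0
```

```bash
python3 - <<'E'
from h import *
s=r.sense(); print(s['time'],s['tool_pos'],s['tcp_rot'],s['joint_pos'])
print(rel(w(8.7,-260,280),tool('push',40)),rel(w(8.7,-210,55),tool('push',40)))
E
```

```text
2.1 [ 594.78636581 -296.23186059  276.97614404] [-179.64969173  -40.25416247   96.14152684] [-44.03359936  44.7217862   41.49755055  29.31828474 123.32645171
 -40.46386274]
(array([-0.1,  2. , -4.1]), array([-0.001, -0.004, -0.006])) (array([-107.3,    2.9,  200. ]), array([-0.001, -0.004, -0.006]))
```

{"method": "jog_arm", "body": {"rows": [[[-117,3,212],[0,-0.004,-0.006]],[[-117,3,212],[0,-0.004,-0.006]],[[-117,3,212],[0,-0.004,-0.006]],[[-117,3,212],[0,-0.004,-0.006]],[[-117,3,212],[0,-0.004,-0.006]],[[-117,3,212],[0,-0.004,-0.006]],[[-117,3,212],[0,-0.004,-0.006]]]}}

```text
time: 2.8
tool_pos: [593.1, -246.3, 42.6]
tcp_rot: [179.8, -39.7, 97.1]
ft_force: [0.7, -0.5, 1.5]
finger_gap: 84.9
grip_force: 0.0
```

```bash
python3 - <<'E'
from h import *
s=r.sense(); print(s['time'],bf(s['tool_pos']),s['tcp_rot'],s['ft_force'],s['joint_pos'])
R=tool('push',40)
for y in (-175,-165,-112): print(y,rel(w(8.7,y,40),R))
im,P=cloud('side'); cv2.imwrite('pics/s1.png',im)
E
```

```text
2.8 [  10.67583104 -207.54563878   42.63880427] [179.82746404 -39.7466379   97.11647077] [ 0.69762635 -0.53845921  1.48328663] [-41.33521428  48.91921776  59.97900971  25.80351011 101.64249448
 -50.11088397]
-175 (array([23.3, -1.8, 22.8]), array([-0.003,  0.004,  0.007]))
-165 (array([31. , -1.7, 29.2]), array([-0.003,  0.004,  0.007]))
-112 (array([71.8, -1.3, 63.1]), array([-0.003,  0.004,  0.007]))
```

View pics/s1.png

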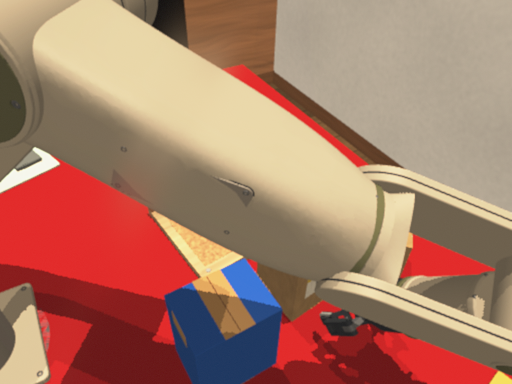

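Side view: the arm is over the blue box at (225,320) with clearance, and the gripper is near (350,320) behind the carton, which is mostly hidden. Next I slide.

{"method": "jog_arm", "body": {"rows": [[[12,-1,13],[0,0.004,0.007]],[[23,-2,23],[0,0.004,0.007]],[[27,-2,26],[0,0.004,0.007]],[[31,-2,29],[0,0.004,0.007]],[[35,-2,32.5],[0,0.004,0.007]],[[38.5,-2,35.5],[0,0.004,0.007]],[[42,-2,39],[0,0.004,0.007]],[[46,-2,42],[0,0.004,0.007]],[[46,-2,42],[0,0.004,0.007]]]}}

```text
time: 3.75
tool_pos: [583.9, -184.6, 39.6]
tcp_rot: [-179.9, -39.9, 96.7]
ft_force: [1.2, -0.1, 0.8]
finger_gap: 85.0
grip_force: 0.5
```

```bash
cat >> h.py <<'E'
def st():
    s=r.sense(); print(s['time'],'bf',np.round(bf(s['tool_pos']),1),np.round(s['tcp_rot'],1),'F',np.round(B.inv().apply(s['ft_force']),1)); return s
def top(z0,z1,box=(180,420,80,320),n=None):
    im,P=cloud('top')
    if n: cv2.imwrite(f'pics/{n}.png',im)
    u0,u1,v0,v1=box; Q=P[v0:v1,u0:u1].reshape(-1,3); H=cv2.cvtColor(im,cv2.COLOR_BGR2HSV)[v0:v1,u0:u1].reshape(-1,3)
    Q=(Q-[E0[0],E0[1],0])@B.as_matrix()
    m=(Q[:,2]>z0)&(Q[:,2]<z1)&(abs(Q[:,0]-8)<85)&(H[:,1]>70)&(H[:,0]<30); return Q[m]
E
python3 - <<'E'
from h import *
st(); Q=top(163,178); print(len(Q),Q.mean(0),cv2.minAreaRect(Q[:,:2].astype(np.float32)),Q[:,1].min(),Q[:,1].max())
E
```

```text
3.75 bf [   8.7 -145.2   39.6] [-179.9  -39.9   96.7] F [ 1.2 -0.2  0.8]
3438 [  6.52212583 -90.00322222 170.88914008] ((7.412567138671875, -138.6109619140625), (207.91513061523438, 140.97027587890625), 89.58297729492188) -242.843337727475 -34.68611703798936
```

{"method": "jog_arm", "body": {"rows": [[[4,0,3],[0,0,0]],[[8,0,6.5],[0,0,0]],[[12,0,10],[0,0,0]],[[15.5,0,13],[0,0,0]],[[19,0,16],[0,0,0]],[[23,0,19],[0,0,0]],[[24.5,0,20.5],[0,0,0]],[[25.5,0,21.5],[0,0,0]]]}}

```text
time: 4.6
tool_pos: [580.0, -151.8, 39.4]
tcp_rot: [-179.9, -39.9, 96.7]
ft_force: [-0.7, -3.1, -0.3]
finger_gap: 85.6
grip_force: 1.1
```

```bash
python3 - <<'E'
from h import *
st(); Q=top(163,178); Q=Q[Q[:,1]>-130]; print(len(Q),Q.mean(0),cv2.minAreaRect(Q[:,:2].astype(np.float32)))
E
```

```text
4.6 bf [   8.6 -112.2   39.4] [-179.9  -39.9   96.7] F [-1.1 -3.  -0.3]
3443 [  6.48081627 -56.94140383 170.98391861] ((7.775302886962891, -57.782535552978516), (140.62425231933594, 110.754638671875), 0.3228623569011688)
```

Close: gap of 2–3 mm. I push on gently until the force rises.

{"method": "jog_arm", "body": {"rows": [[[1,0,1],[0,0,0]],[[2,0,1.5],[0,0,0]],[[3,0,2.5],[0,0,0]],[[3.5,0,3],[0,0,0]],[[3.5,0,3],[0,0,0]],[[3.5,0,3],[0,0,0]],[[3.5,0,3],[0,0,0]]]}}

```text
time: 5.35
tool_pos: [579.7, -149.0, 39.7]
tcp_rot: [-180.0, -39.7, 96.6]
ft_force: [-0.3, -7.6, 1.4]
finger_gap: 85.3
grip_force: 3.5
```

```bash
python3 - <<'E'
from h import *
st(); Q=top(163,178); Q=Q[Q[:,1]>-130]; print(len(Q),Q.mean(0),cv2.minAreaRect(Q[:,:2].astype(np.float32)))
E
```

```text
5.35 bf [   8.6 -109.3   39.7] [-180.   -39.7   96.6] F [-1.1 -7.5  1.4]
3445 [  6.61641509 -53.77176553 171.07319165] ((8.050613403320312, -54.51948547363281), (110.5309829711914, 140.87747192382812), 89.9867935180664)
```

{"method": "jog_arm", "body": {"rows": [[[1,0,1],[0,0,0]],[[1,0,1],[0,0,0]],[[1,0,1],[0,0,0]],[[1,0,1],[0,0,0]],[[1,0,1],[0,0,0]]]}}

```text
time: 5.9
tool_pos: [579.7, -148.8, 39.9]
tcp_rot: [180.0, -39.6, 96.6]
ft_force: [-1.5, -12.5, 2.2]
finger_gap: 85.0
grip_force: 5.9
```

```bash
python3 - <<'E'
from h import *
s=st(); Q=top(163,178); Q=Q[Q[:,1]>-130]; print(len(Q),Q.mean(0))
R=tool('push',40); 
print('back',rel(w(8.7,-175,80),R)); a=w(8.7,-200,270); print('up',rel(a,R))
print('V turn',rel(a,tool('V',45),a,R))
E
```

```text
5.9 bf [   8.6 -109.1   39.9] [180.  -39.6  96.6] F [ -3.  -12.2   2.2]
3439 [  6.49235289 -53.51338129 171.16172329]
back (array([-25.2,   0.1, -72.9]), array([0.   , 0.006, 0.   ]))
up (array([ 7.680e+01,  1.000e-01, -2.352e+02]), array([0.   , 0.006, 0.   ]))
V turn (array([0., 0., 0.]), array([0.069, 0.069, 1.57 ]))
```

{"method": "jog_arm", "body": {"rows": [[[-25,0,-73],[0,0,0]],[[-25,0,-73],[0,0,0]],[[-25,0,-73],[0,0,0]],[[77,0,-235],[0,0,0]],[[77,0,-235],[0,0,0]],[[77,0,-235],[0,0,0]],[[77,0,-235],[0,0,0]],[[77,0,-235],[0,0,0]],[[77,0,-235],[0.069,0.069,1.57]],[[77,0,-235],[0.069,0.069,1.57]]], "grip": 45}}

```text
time: 6.95
tool_pos: [590.2, -236.0, 268.5]
tcp_rot: [-164.8, -38.3, 74.2]
ft_force: [0.4, 0.2, -0.7]
finger_gap: 45.0
grip_force: 0.0
```

```bash
cat >> h.py <<'E'
def C(th,d=None):
    t=np.radians(th); d=min(18/np.cos(t),45) if d is None else d
    a=np.array([np.sin(t),np.cos(t)]); b=np.array([-np.cos(t),np.sin(t)])
    return np.array([0,18.])+(170-d)*a+110*b
def vp(th,off,d=None,tilt=None,x=8.): # TCP pose for lean th, off mm beyond the corner along tool z
    tilt=45-th if tilt is None else tilt
    R=tool('V',tilt); c=C(th,d); return w(x,*c)+off*R.apply([0,0,1]),R
E
python3 - <<'E'
from h import *
s=st(); print(s['joint_pos']); print(rel(*vp(0,-45)),rel(*vp(0,10)))
E
```

```text
6.95 bf [   9.1 -197.   268.5] [-164.8  -38.3   74.2] F [ 0.4  0.2 -0.7]
[-40.93852033  37.86112923  52.47028701  29.55944338 119.10404936
 -22.64004376]
(array([-1.7,  0.6, 86.5]), array([0.055, 0.058, 1.266])) (array([2.400e+00, 1.000e-01, 1.414e+02]), array([0.055, 0.058, 1.266]))
```

{"method": "jog_arm", "body": {"rows": [[[0,0,20],[0.055,0.058,1.266]],[[0,0,40],[0.055,0.058,1.266]],[[0,0,60],[0.055,0.058,1.266]],[[-1.5,0.5,86.5],[0.055,0.058,1.266]],[[-1.5,0.5,86.5],[0.055,0.058,1.266]],[[-1.5,0.5,86.5],[0.055,0.058,1.266]],[[-1.5,0.5,86.5],[0.055,0.058,1.266]],[[-1.5,0.5,86.5],[0.055,0.058,1.266]],[[-1.5,0.5,86.5],[0.055,0.058,1.266]],[[-1.5,0.5,86.5],[0.055,0.058,1.266]]]}}

```text
time: 7.95
tool_pos: [582.4, -181.2, 201.2]
tcp_rot: [-135.0, -0.1, 6.8]
ft_force: [-0.0, -0.2, -0.7]
finger_gap: 44.3
grip_force: 0.0
```

```bash
python3 - <<'E'
from h import *
s=st(); print(s['joint_pos']); print(rel(*vp(0,10)),rel(*vp(0,22)))
im,_=cloud('top'); cv2.imwrite('pics/t2.png',im[60:340,150:512])
E
```

```text
7.95 bf [   7.6 -141.6  201.2] [-1.35e+02 -1.00e-01  6.80e+00] F [-0.1 -0.2 -0.7]
[-39.45074385  35.98987737  64.11689582  31.99189734 112.21476556
  47.34533531]
(array([ 0.5, -0.3, 54.4]), array([-0.001,  0.001,  0.003])) (array([ 0.5, -0.3, 66.4]), array([-0.001,  0.001,  0.003]))
```

View pics/t2.png

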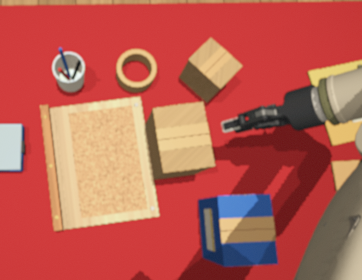

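The carton (crop 180,140) stands against the board's front edge, and the gripper is at (240,120) aiming at its top label edge. Now I enclose the edge.

{"method": "jog_arm", "body": {"rows": [[[0.5,0,25],[0,0,0.003]],[[0.5,0,45],[0,0,0.003]],[[0.5,0,54],[0,0,0.003]],[[0.5,0,58],[0,0,0.003]],[[0.5,0,62],[0,0,0.003]],[[0.5,0,65],[0,0,0.003]],[[0.5,0,65],[0,0,0.003]],[[0.5,0,65],[0,0,0.003]]]}}

```text
time: 8.8
tool_pos: [578.3, -137.1, 156.8]
tcp_rot: [-135.1, -0.1, 6.6]
ft_force: [0.1, 0.7, 0.6]
finger_gap: 45.0
grip_force: 0.0
```

```bash
python3 - <<'E'
from h import *
s=st(); c=C(0); p=bf(s['tool_pos'])[1:]; print('off',(p-c)@[.707,-.707],'lat',(p-c)@[.707,.707])
E
```

```text
8.8 bf [  8.6 -97.4 156.8] [-1.351e+02 -1.000e-01  6.600e+00] F [0.2 0.7 0.6]
off 18.251879004394745 lat -0.38146990413931575
```

{"method": "jog_arm", "body": {"rows": [[[0,0,2],[0,0,0]],[[0,0,4],[0,0,0]],[[0,0,6],[0,0,0]],[[0,0,7],[0,0,0]],[[0,0,7],[0,0,0]]]}}

```text
time: 9.3
tool_pos: [577.8, -132.8, 152.6]
tcp_rot: [-135.2, -0.2, 6.6]
ft_force: [-1.5, -5.8, 7.0]
finger_gap: 44.9
grip_force: 4.3
```

```bash
python3 - <<'E'
from h import *
s=st(); c=C(0); p=bf(s['tool_pos'])[1:]; print('off',(p-c)@[.707,-.707],'lat',(p-c)@[.707,.707])
E
```

```text
9.3 bf [  8.6 -93.  152.6] [-135.2   -0.2    6.6] F [-2.1 -5.5  7. ]
off 24.275374757561647 lat -0.2700278406342587
```

```bash
cat >> h.py <<'E'
def seg(t0,t1,n=10,o0=22,o1=22,**k):
    p0,R0=vp(t0,o0,**k); out=[]
    for i in range(1,n+1):
        f=i/n; p,R=vp(t0+f*(t1-t0),o0+f*(o1-o0),**k); s,t=rel(p,R,p0,R0); out.append([[float(v)+0 for v in np.round(s,1)],[float(v) for v in t]])
    print(t0,t1,out)
E
python3 - <<'E'
from h import *
s=st()
seg(0,14,9);seg(14,28,10)
E
```

```text
9.3 bf [  8.6 -93.  152.6] [-135.2   -0.2    6.6] F [-2.1 -5.5  7. ]
0 14 [[[0.0, -4.4, 0.9], [-0.027, 0.0, 0.0]], [[0.0, -8.8, 1.9], [-0.054, 0.0, 0.0]], [[0.0, -13.1, 3.0], [-0.081, 0.0, 0.0]], [[0.0, -17.4, 4.2], [-0.109, 0.0, 0.0]], [[0.0, -21.7, 5.6], [-0.136, -0.0, 0.0]], [[0.0, -25.9, 7.1], [-0.163, 0.0, 0.0]], [[0.0, -30.0, 8.7], [-0.19, 0.0, 0.0]], [[0.0, -34.1, 10.5], [-0.217, 0.0, 0.0]], [[0.0, -38.1, 12.3], [-0.244, 0.0, 0.0]]]
14 28 [[[0.0, -3.9, 0.8], [-0.024, -0.0, -0.0]], [[0.0, -7.7, 1.8], [-0.049, -0.0, -0.0]], [[0.0, -11.5, 2.8], [-0.073, -0.0, -0.0]], [[0.0, -15.3, 4.0], [-0.098, -0.0, 0.0]], [[0.0, -19.1, 5.2], [-0.122, -0.0, 0.0]], [[0.0, -22.7, 6.6], [-0.147, -0.0, 0.0]], [[0.0, -26.4, 8.0], [-0.171, -0.0, -0.0]], [[0.0, -30.0, 9.5], [-0.195, -0.0, 0.0]], [[0.0, -33.5, 11.2], [-0.22, -0.0, 0.0]], [[0.0, -37.0, 12.9], [-0.244, -0.0, 0.0]]]
```

{"method": "jog_arm", "body": {"rows": [[[0,0,-3],[0,0,0]],[[0,-4.4,-2],[-0.027,0,0]],[[0,-8.8,-1],[-0.054,0,0]],[[0,-13,0],[-0.081,0,0]],[[0,-17.4,1.2],[-0.109,0,0]],[[0,-21.7,2.6],[-0.136,0,0]],[[0,-26,4],[-0.163,0,0]],[[0,-30,5.7],[-0.19,0,0]],[[0,-34,7.5],[-0.217,0,0]],[[0,-38,9.3],[-0.244,0,0]]]}}

```text
time: 10.3
tool_pos: [573.6, -98.1, 171.9]
tcp_rot: [-149.2, -0.1, 6.7]
ft_force: [0.1, -1.0, -0.7]
finger_gap: 44.9
grip_force: 0.5
```

```bash
cat >> h.py <<'E'
def chk(th,off=22):
    s=st(); p,R=vp(th,off); q=R.inv().apply(s['tool_pos']-p); f=R.inv().apply(s['ft_force'])
    print('err tool',np.round(q,1),'F tool',np.round(f,1),'wrist j',np.round(s['joint_pos'],0))
def lean(): # lean from the top face in the depth picture
    Q=top(60,260); Q=Q[(abs(Q[:,0]-8)<60)]
    best=None
    rng=np.random.default_rng(0)
    for i in range(400):
        p=Q[rng.choice(len(Q),3,False)]; n=np.cross(p[1]-p[0],p[2]-p[0]); l=np.linalg.norm(n)
        if l<50: continue
        n/=l
        if abs(n[0])>.1: continue
        c=(abs((Q-p[0])@n)<1.5).sum()
        if best is None or c>best[0]: best=(c,n*np.sign(n[2]),p[0])
    c,n,p=best; I=Q[abs((Q-p)@n)<2]; n=np.linalg.svd(I-I.mean(0))[2][2]; n*=np.sign(n[2])
    print('plane',c,len(Q),'n',np.round(n,3),'angle of n to +y',round(float(np.degrees(np.arctan2(n[1],n[2]))),1),'mid',np.round(I.mean(0),1),'corner-most y,z', np.round(I[:,1].min(),1),np.round(I[:,2].max(),1))
E
python3 - <<'E'
from h import *
chk(14); lean()
E
```

```text
10.3 bf [  8.4 -58.1 171.9] [-1.492e+02 -1.000e-01  6.700e+00] F [ 0.  -1.  -0.7]
err tool [ 0.4 -0.2  1. ] F tool [0.  1.2 0.1] wrist j [-30.  21.  82.  25.  97.  52.]
plane 1974 2884 n [-0.002  0.238  0.971] angle of n to +y 13.8 mid [  6.5 -14.4 178.6] corner-most y,z -107.3 201.1
```

{"method": "jog_arm", "body": {"rows": [[[0,-4,0.8],[-0.024,0,0]],[[0,-7.7,1.8],[-0.049,0,0]],[[0,-11.5,2.8],[-0.073,0,0]],[[0,-15.3,4],[-0.098,0,0]],[[0,-19,5.2],[-0.122,0,0]],[[0,-22.7,6.6],[-0.147,0,0]],[[0,-26.4,8],[-0.171,0,0]],[[0,-30,9.5],[-0.195,0,0]],[[0,-33.5,11.2],[-0.22,0,0]],[[0,-37,13],[-0.244,0,0]]]}}

```text
time: 11.35
tool_pos: [569.1, -60.0, 179.7]
tcp_rot: [-163.2, -0.1, 6.7]
ft_force: [-0.5, -1.4, 3.0]
finger_gap: 45.0
grip_force: 1.2
```

```bash
python3 - <<'E'
from h import *
chk(28); lean(); seg(28,38); seg(38,46)
E
```

```text
11.35 bf [  8.3 -19.7 179.7] [-1.632e+02 -1.000e-01  6.700e+00] F [-0.6 -1.3  3. ]
err tool [ 0.3 -0.4  1.2] F tool [-0.6  0.4 -3.2] wrist j [-21.  10.  89.  15.  88.  61.]
plane 1833 3053 n [-0.002  0.468  0.884] angle of n to +y 27.9 mid [  5.   24.  175.6] corner-most y,z -28.4 204.1
28 38 [[[0.0, -2.7, 0.6], [-0.017, 0.0, 0.0]], [[0.0, -5.3, 1.3], [-0.035, 0.0, -0.0]], [[0.0, -8.0, 2.1], [-0.052, 0.0, 0.0]], [[0.0, -10.6, 2.9], [-0.07, 0.0, 0.0]], [[0.0, -13.2, 3.7], [-0.087, 0.0, 0.0]], [[0.0, -15.7, 4.6], [-0.105, 0.0, 0.0]], [[0.0, -18.2, 5.6], [-0.122, -0.0, 0.0]], [[0.0, -20.7, 6.6], [-0.14, 0.0, 0.0]], [[0.0, -23.2, 7.6], [-0.157, -0.0, 0.0]], [[0.0, -25.6, 8.7], [-0.175, -0.0, 0.0]]]
38 46 [[[0.0, -2.0, 0.6], [-0.014, 0.0, 0.0]], [[0.0, -4.1, 1.2], [-0.028, 0.0, -0.0]], [[0.0, -6.1, 1.8], [-0.042, 0.0, -0.0]], [[0.0, -8.1, 2.4], [-0.056, 0.0, 0.0]], [[0.0, -10.0, 3.1], [-0.07, -0.0, -0.0]], [[0.0, -12.0, 3.8], [-0.084, 0.0, 0.0]], [[0.0, -13.9, 4.6], [-0.098, 0.0, -0.0]], [[0.0, -15.8, 5.4], [-0.112, 0.0, -0.0]], [[0.0, -17.7, 6.2], [-0.126, 0.0, 0.0]], [[0.0, -19.5, 7.1], [-0.14, 0.0, 0.0]]]
```

{"method": "jog_arm", "body": {"rows": [[[0,-2.7,0.5],[-0.017,0,0]],[[0,-5.3,1.1],[-0.035,0,0]],[[0,-8,1.8],[-0.052,0,0]],[[0,-10.6,2.5],[-0.07,0,0]],[[0,-13.2,3.3],[-0.087,0,0]],[[0,-15.7,4.1],[-0.105,0,0]],[[0,-18.2,5],[-0.122,0,0]],[[0,-20.7,6],[-0.14,0,0]],[[0,-23.2,7],[-0.157,0,0]],[[0,-25.6,8],[-0.175,0,0]]]}}

```text
time: 12.4
tool_pos: [566.0, -33.5, 179.4]
tcp_rot: [-173.1, -0.1, 6.7]
ft_force: [-0.1, 0.3, 0.4]
finger_gap: 45.1
grip_force: 0.0
```

```bash
python3 - <<'E'
from h import *
chk(38); lean()
E
```

```text
12.4 bf [  8.3   7.  179.4] [-1.731e+02 -1.000e-01  6.700e+00] F [-0.1  0.3  0.4]
err tool [ 0.3 -0.3  0.5] F tool [-0.1 -0.3 -0.3] wrist j [-13.   5.  93.   7.  84.  70.]
plane 1491 1998 n [-0.003  0.614  0.789] angle of n to +y 37.9 mid [  6.   52.  164.9] corner-most y,z 3.5 203.9
```

Near balance and held well, so I continue.

{"method": "jog_arm", "body": {"rows": [[[0,-2,0.6],[-0.014,0,0]],[[0,-4.1,1.2],[-0.028,0,0]],[[0,-6.1,1.8],[-0.042,0,0]],[[0,-8.1,2.4],[-0.056,0,0]],[[0,-10,3.1],[-0.07,0,0]],[[0,-12,3.8],[-0.084,0,0]],[[0,-14,4.6],[-0.098,0,0]],[[0,-15.8,5.4],[-0.112,0,0]],[[0,-17.7,6.2],[-0.126,0,0]],[[0,-19.5,7],[-0.14,0,0]]]}}

```text
time: 13.45
tool_pos: [563.7, -13.5, 174.8]
tcp_rot: [178.8, -0.1, 6.7]
ft_force: [-0.1, 0.6, -0.5]
finger_gap: 44.9
grip_force: 0.1
```

```bash
python3 - <<'E'
from h import *
chk(46); lean(); seg(46,54); seg(54,62); seg(62,70)
E
```

```text
13.45 bf [  8.2  27.1 174.8] [ 1.788e+02 -1.000e-01  6.700e+00] F [-0.1  0.6 -0.5]
err tool [ 0.2 -0.3  0.4] F tool [-0.1 -0.6  0.5] wrist j [-6.  4. 95. -1. 81. 78.]
plane 887 1724 n [-0.004 -0.656  0.755] angle of n to +y -41.0 mid [-23.5 -31.4 137.2] corner-most y,z -93.2 197.6
46 54 [[[0.0, -1.9, 0.6], [-0.014, -0.0, -0.0]], [[0.0, -3.8, 1.3], [-0.028, -0.0, 0.0]], [[0.0, -5.7, 2.0], [-0.042, 0.0, -0.0]], [[0.0, -7.5, 2.7], [-0.056, 0.0, 0.0]], [[0.0, -9.4, 3.4], [-0.07, -0.0, -0.0]], [[0.0, -11.1, 4.2], [-0.084, -0.0, -0.0]], [[0.0, -12.9, 5.1], [-0.098, -0.0, -0.0]], [[0.0, -14.6, 5.9], [-0.112, -0.0, 0.0]], [[0.0, -16.3, 6.8], [-0.126, 0.0, -0.0]], [[0.0, -17.9, 7.7], [-0.14, 0.0, 0.0]]]
54 62 [[[0.0, -1.7, 0.7], [-0.014, 0.0, 0.0]], [[0.0, -3.4, 1.5], [-0.028, 0.0, -0.0]], [[0.0, -5.0, 2.3], [-0.042, -0.0, -0.0]], [[0.0, -6.6, 3.1], [-0.056, -0.0, -0.0]], [[0.0, -8.2, 4.0], [-0.07, 0.0, 0.0]], [[0.0, -9.7, 4.9], [-0.084, -0.0, 0.0]], [[0.0, -11.1, 5.9], [-0.098, -0.0, 0.0]], [[0.0, -12.5, 6.9], [-0.112, 0.0, -0.0]], [[0.0, -13.9, 8.0], [-0.126, -0.0, -0.0]], [[0.0, -15.1, 9.0], [-0.14, 0.0, -0.0]]]
62 70 [[[0.0, -1.3, 1.0], [-0.014, 0.0, 0.0]], [[0.0, -2.6, 2.0], [-0.028, 0.0, 0.0]], [[0.0, -3.8, 3.0], [-0.042, 0.0, 0.0]], [[0.0, -4.9, 4.1], [-0.056, 0.0, 0.0]], [[0.0, -5.9, 5.3], [-0.07, 0.0, -0.0]], [[0.0, -7.3, 6.1], [-0.084, 0.0, -0.0]], [[0.0, -9.3, 6.4], [-0.098, 0.0, -0.0]], [[0.0, -11.3, 6.8], [-0.112, 0.0, 0.0]], [[0.0, -13.3, 7.2], [-0.126, -0.0, 0.0]], [[0.0, -15.3, 7.6], [-0.14, 0.0, 0.0]]]
```

{"method": "jog_arm", "body": {"rows": [[[0,-1.9,0.8],[-0.014,0,0]],[[0,-3.8,1.6],[-0.028,0,0]],[[0,-5.7,2.4],[-0.042,0,0]],[[0,-7.5,3.3],[-0.056,0,0]],[[0,-9.4,4.1],[-0.07,0,0]],[[0,-11.1,5.1],[-0.084,0,0]],[[0,-12.9,6],[-0.098,0,0]],[[0,-14.6,7],[-0.112,0,0]],[[0,-16.3,8],[-0.126,0,0]],[[0,-18,9],[-0.14,0,0]]]}}

```text
time: 14.5
tool_pos: [561.6, 4.2, 165.3]
tcp_rot: [170.8, -0.1, 6.7]
ft_force: [-0.0, 0.9, 0.5]
finger_gap: 45.0
grip_force: 0.5
```

```bash
python3 - <<'E'
from h import *
chk(54); lean()
E
```

```text
14.5 bf [  8.2  44.9 165.3] [ 1.708e+02 -1.000e-01  6.700e+00] F [0.1 0.9 0.5]
err tool [ 0.2 -0.5  1.8] F tool [ 0.1 -0.8 -0.6] wrist j [ 1.  3. 97. -9. 79. 86.]
plane 1081 2152 n [ 0.006 -0.534  0.845] angle of n to +y -32.3 mid [ -8.4 -24.9 133.3] corner-most y,z -87.1 217.4
```

{"method": "jog_arm", "body": {"rows": [[[0,-1.7,0.7],[-0.014,0,0]],[[0,-3.4,1.5],[-0.028,0,0]],[[0,-5,2.3],[-0.042,0,0]],[[0,-6.6,3.1],[-0.056,0,0]],[[0,-8.2,4],[-0.07,0,0]],[[0,-9.7,4.9],[-0.084,0,0]],[[0,-11.1,5.9],[-0.098,0,0]],[[0,-12.5,6.9],[-0.112,0,0]],[[0,-14,8],[-0.126,0,0]],[[0,-15,9],[-0.14,0,0]]]}}

```text
time: 15.55
tool_pos: [560.2, 17.5, 154.2]
tcp_rot: [162.8, -0.1, 6.7]
ft_force: [0.0, 0.8, 1.6]
finger_gap: 44.8
grip_force: 0.7
```

```bash
python3 - <<'E'
from h import *
chk(62); lean()
im,_=cloud('side'); cv2.imwrite('pics/s3.png',im)
E
```

```text
15.55 bf [  8.3  58.3 154.2] [ 1.628e+02 -1.000e-01  6.700e+00] F [0.1 0.8 1.6]
err tool [ 0.3 -0.7  1.6] F tool [ 0.1 -0.3 -1.8] wrist j [  8.   5.  98. -18.  78.  95.]
plane 1407 2019 n [ 0.003 -0.313  0.95 ] angle of n to +y -18.2 mid [  4.1 -21.1 127.7] corner-most y,z -83.0 154.5
```

View pics/s3.png

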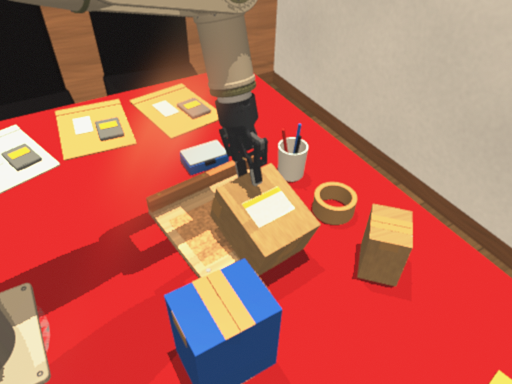

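Side view: label up at (270,208), carton at about 72° lean, with the finger holding only the upper rim of its top end. I slide the finger further down the end face before lowering.

{"method": "jog_arm", "body": {"rows": [[[0,-1,1.5],[0,0,0]],[[0,-2,3],[0,0,0]],[[0,-3,4.5],[0,0,0]],[[0,-4,6],[0,0,0]],[[0,-5,7.5],[0,0,0]],[[0,-6,9],[0,0,0]],[[0,-7,10.5],[0,0,0]],[[0,-7,10.5],[0,0,0]]]}}

```text
time: 16.45
tool_pos: [559.6, 21.0, 141.9]
tcp_rot: [162.9, -0.1, 6.7]
ft_force: [0.4, 2.2, 1.5]
finger_gap: 44.8
grip_force: 0.9
```

```bash
python3 - <<'E'
from h import *
chk(62); lean()
E
```

```text
16.45 bf [  8.2  61.8 141.9] [ 1.629e+02 -1.000e-01  6.700e+00] F [0.7 2.2 1.5]
err tool [ 0.2 -7.6 12.3] F tool [ 0.7 -1.6 -2.1] wrist j [  8.   6.  98. -18.  77.  95.]
plane 1475 2149 n [ 0.    -0.206  0.979] angle of n to +y -11.9 mid [  4.6 -19.2 127.3] corner-most y,z -83.2 145.7
```

{"method": "jog_arm", "body": {"rows": [[[0,-1.8,0.8],[0,0,0]],[[0,-3.5,1.6],[0,0,0]],[[0,-5.3,2.4],[0,0,0]],[[0,-7.1,3.2],[0,0,0]],[[0,-8.8,4],[0,0,0]],[[0,-10.6,4.8],[0,0,0]],[[0,-12.4,5.7],[0,0,0]],[[0,-14,6.5],[0,0,0]],[[0,-15,7.3],[0,0,0]],[[0,-15,7.3],[0,0,0]]]}}

```text
time: 17.5
tool_pos: [558.2, 33.1, 130.5]
tcp_rot: [162.9, -0.1, 6.7]
ft_force: [0.2, 3.7, 3.3]
finger_gap: 45.0
grip_force: 1.8
```

```bash
python3 - <<'E'
from h import *
chk(62); lean()
E
```

```text
17.5 bf [  8.2  74.1 130.5] [ 1.629e+02 -1.000e-01  6.700e+00] F [0.6 3.7 3.3]
err tool [  0.2 -22.6  19.6] F tool [ 0.6 -2.6 -4.2] wrist j [  9.   7.  99. -18.  76.  97.]
plane 1548 2326 n [-0.    -0.089  0.996] angle of n to +y -5.1 mid [  3.7  -4.5 128.9] corner-most y,z -72.6 138.3
```

{"method": "jog_arm", "body": {"rows": [[[0,-1.8,0.5],[0,0,0]],[[0,-3.6,1],[0,0,0]],[[0,-5.4,1.5],[0,0,0]],[[0,-7.2,2],[0,0,0]],[[0,-9,2.5],[0,0,0]],[[0,-10.8,3],[0,0,0]],[[0,-12.6,3.5],[0,0,0]],[[0,-14.4,4],[0,0,0]],[[0,-16.2,4.5],[0,0,0]],[[0,-18,5],[0,0,0]]]}}

```text
time: 18.55
tool_pos: [556.5, 48.7, 120.6]
tcp_rot: [162.9, -0.1, 6.7]
ft_force: [-0.0, -0.5, 0.1]
finger_gap: 45.1
grip_force: 0.0
```

```bash
python3 - <<'E'
from h import *
chk(62); lean()
E
```

```text
18.55 bf [  8.3  89.8 120.6] [ 1.629e+02 -1.000e-01  6.700e+00] F [-0.1 -0.5  0.1]
err tool [  0.3 -40.5  24.5] F tool [-0.1  0.5  0.1] wrist j [ 11.   8.  99. -18.  76.  99.]
plane 1750 2647 n [ 0.    -0.002  1.   ] angle of n to +y -0.1 mid [  4.   10.7 129. ] corner-most y,z -63.4 131.2
```

Flat at 90° with no force left. I retreat and go around to the rear.

{"method": "jog_arm", "body": {"rows": [[[0,-10,-3],[0,0,0]],[[0,-10,-3],[0,0,0]],[[0,-10,-50],[0,0,0]],[[0,-10,-100],[0,0,0]],[[0,-10,-150],[0,0,0]],[[0,-10,-150],[0,0,0]]], "grip": 85}}

```text
time: 19.2
tool_pos: [553.4, 104.5, 270.1]
tcp_rot: [163.0, -0.9, 6.8]
ft_force: [1.1, -0.5, -0.5]
finger_gap: 84.8
grip_force: 0.0
```

```bash
python3 - <<'E'
from h import *
st(); Q=top(120,136); print(len(Q),cv2.minAreaRect(Q[:,:2].astype(np.float32)),Q[:,1].min(),Q[:,1].max())
a=w(8,-140,260);R=tool('push',40); print(rel(a,R)); print(rel(w(8,-95,45),R,a,R))
E
```

```text
19.2 bf [ 11.7 145.5 270.1] [163.   -0.9   6.8] F [ 1.1 -0.6 -0.5]
3670 ((7.695098876953125, 21.450828552246094), (170.5915985107422, 140.264404296875), 89.96142578125) -63.83444330841938 106.75357596729933
(array([ -3.3, 270.4,  89.5]), array([ 0.784,  0.767, -1.423]))
(array([-103.7,   -0. ,  193.6]), array([0., 0., 0.]))
```

{"method": "jog_arm", "body": {"rows": [[[-3,270,90],[0.784,0.767,-1.423]],[[-3,270,90],[0.784,0.767,-1.423]],[[-3,270,90],[0.784,0.767,-1.423]],[[-3,270,90],[0.784,0.767,-1.423]],[[-3,270,90],[0.784,0.767,-1.423]],[[-3,270,90],[0.784,0.767,-1.423]],[[-3,270,90],[0.784,0.767,-1.423]],[[-3,270,90],[0.784,0.767,-1.423]],[[-3,270,90],[0.784,0.767,-1.423]],[[-3,270,90],[0.784,0.767,-1.423]]]}}

```text
time: 20.25
tool_pos: [579.3, -182.1, 253.4]
tcp_rot: [-176.5, -26.6, 69.3]
ft_force: [0.4, -0.6, -0.5]
finger_gap: 85.0
grip_force: 0.0
```

```bash
python3 - <<'E'
from h import *
s=st(); print(s['joint_pos']); R=tool('push',40); print(rel(w(8,-140,260),R),rel(w(8,-110,45),R))
E
```

```text
20.25 bf [   4.4 -142.1  253.4] [-176.5  -26.6   69.3] F [ 0.4 -0.6 -0.5]
[-36.86084792  14.31304347  79.35573694  24.59411872  97.23208019
 -16.20100231]
(array([ 6.1,  2. , -4.4]), array([ 0.202,  0.216, -0.406])) (array([-66.5,   0.8, 200.1]), array([ 0.202,  0.216, -0.406]))
```

{"method": "jog_arm", "body": {"rows": [[[6,2,-4],[0.202,0.216,-0.406]],[[6,2,-4],[0.202,0.216,-0.406]],[[6,2,-4],[0.202,0.216,-0.406]],[[6,2,-4],[0.202,0.216,-0.406]],[[-66,1,200],[0.202,0.216,-0.406]],[[-66,1,200],[0.202,0.216,-0.406]],[[-66,1,200],[0.202,0.216,-0.406]],[[-66,1,200],[0.202,0.216,-0.406]],[[-66,1,200],[0.202,0.216,-0.406]],[[-66,1,200],[0.202,0.216,-0.406]]]}}

```text
time: 21.25
tool_pos: [577.8, -147.3, 43.0]
tcp_rot: [-179.5, -40.1, 96.2]
ft_force: [-0.1, 1.3, 0.3]
finger_gap: 84.9
grip_force: 0.0
```

```bash
python3 - <<'E'
from h import *
s=st(); R=tool('push',40); print(rel(w(8,-70,45),R),rel(w(8,-30,45),R))
E
```

```text
21.25 bf [   6.9 -107.4   43. ] [-179.5  -40.1   96.2] F [0.1 1.3 0.3]
(array([29.9,  1. , 22.6]), array([-0.003, -0.001, -0.006])) (array([60.5,  0.9, 48.3]), array([-0.003, -0.001, -0.006]))
```

{"method": "jog_arm", "body": {"rows": [[[18,1,13],[0,0,-0.006]],[[30,1,22.6],[0,0,-0.006]],[[34,1,26],[0,0,-0.006]],[[38,1,29],[0,0,-0.006]],[[42,1,32.5],[0,0,-0.006]],[[46,1,36],[0,0,-0.006]],[[49.5,1,39],[0,0,-0.006]],[[53,1,42],[0,0,-0.006]],[[57,1,45],[0,0,-0.006]],[[60.5,1,48],[0,0,-0.006]]]}}

```text
time: 22.25
tool_pos: [572.5, -72.1, 48.1]
tcp_rot: [179.8, -39.8, 96.9]
ft_force: [0.9, -3.9, 3.9]
finger_gap: 85.1
grip_force: 2.2
```

```bash
python3 - <<'E'
from h import *
st(); Q=top(120,136); Q=Q[Q[:,1]>-75]; print(cv2.minAreaRect(Q[:,:2].astype(np.float32)),Q[:,1].max())
R=tool('push',40); print(rel(w(8,20,45),R),rel(w(8,50,45),R))
E
```

```text
22.25 bf [ 10.3 -32.1  48.1] [179.8 -39.8  96.9] F [ 0.4 -4.   3.9]
((8.43084716796875, 31.65172576904297), (144.46429443359375, 211.8691864013672), 0.5043661594390869) 137.64272931000812
(array([37.4, -2.2, 35.1]), array([0.001, 0.003, 0.004])) (array([60.5, -2.1, 54.3]), array([0.001, 0.003, 0.004]))
```

{"method": "jog_arm", "body": {"rows": [[[4.6,0,4],[0,0,0]],[[9.2,0,8],[0,0,0]],[[13.8,0,12],[0,0,0]],[[18.4,0,16],[0,0,0]],[[23,0,20],[0,0,0]],[[27.6,-1,24],[0,0,0]],[[32.2,-1,28],[0,0,0]],[[36.8,-1,32],[0,0,0]],[[41.4,-1,36],[0,0,0]],[[46,-1,40],[0,0,0]]]}}

```text
time: 23.3
tool_pos: [564.5, -11.5, 46.9]
tcp_rot: [179.7, -39.8, 96.9]
ft_force: [0.6, -3.9, 3.4]
finger_gap: 84.9
grip_force: 2.3
```

```bash
python3 - <<'E'
from h import *
st(); Q=top(120,136); Q=Q[Q[:,1]>20]; print(cv2.minAreaRect(Q[:,:2].astype(np.float32)),Q[:,1].max())
E
```

```text
23.3 bf [ 9.3 29.  46.9] [179.7 -39.8  96.9] F [ 0.2 -4.   3.4]
((5.550323486328125, 113.53223419189453), (140.57046508789062, 170.45907592773438), 0.04947417601943016) 198.7443610075113
```

{"method": "jog_arm", "body": {"rows": [[[4,0,3],[0,0,0]],[[8,0,6.5],[0,0,0]],[[12,0,10],[0,0,0]],[[15.5,0,13],[0,0,0]],[[18.5,0,15.5],[0,0,0]],[[20,0,17],[0,0,0]],[[21,0,18],[0,0,0]],[[21,0,18],[0,0,0]]]}}

```text
time: 24.15
tool_pos: [561.4, 15.6, 46.6]
tcp_rot: [179.7, -39.8, 96.9]
ft_force: [-0.3, -2.2, 1.6]
finger_gap: 84.9
grip_force: 0.8
```

```bash
python3 - <<'E'
from h import *
st(); Q=top(120,136); Q=Q[Q[:,1]>30]; print(cv2.minAreaRect(Q[:,:2].astype(np.float32)),Q[:,1].max())
E
```

```text
24.15 bf [ 9.3 56.3 46.6] [179.7 -39.8  96.9] F [-0.5 -2.1  1.6]
((5.607307434082031, 140.72720336914062), (140.7328643798828, 170.30145263671875), 0.28439563512802124) 225.96695288934086
```

Gap is about 4 mm, so I press on in small steps.

{"method": "jog_arm", "body": {"rows": [[[0.8,0,0.6],[0,0,0]],[[1.5,0,1.3],[0,0,0]],[[2.3,0,1.9],[0,0,0]],[[3,0,2.5],[0,0,0]],[[3,0,2.5],[0,0,0]],[[3,0,2.5],[0,0,0]]]}}

```text
time: 24.8
tool_pos: [560.9, 19.5, 46.4]
tcp_rot: [179.7, -39.8, 96.9]
ft_force: [1.6, -2.2, 1.6]
finger_gap: 85.0
grip_force: 1.3
```

```bash
python3 - <<'E'
from h import *
st(); Q=top(120,136); Q=Q[Q[:,1]>30]; print(cv2.minAreaRect(Q[:,:2].astype(np.float32)),Q[:,1].max())
E
```

```text
24.8 bf [ 9.2 60.2 46.4] [179.7 -39.8  96.9] F [ 1.4 -2.4  1.6]
((5.531867980957031, 144.75421142578125), (140.29640197753906, 170.15614318847656), 0.0950915738940239) 229.81987038414434
```

{"method": "jog_arm", "body": {"rows": [[[0.8,0,0.6],[0,0,0]],[[1.5,0,1.3],[0,0,0]],[[1.5,0,1.3],[0,0,0]],[[1.5,0,1.3],[0,0,0]]]}}

```text
time: 25.25
tool_pos: [560.9, 19.8, 46.5]
tcp_rot: [179.7, -39.6, 96.9]
ft_force: [-0.6, -11.2, 2.7]
finger_gap: 85.3
grip_force: 5.2
```

```bash
python3 - <<'E'
from h import *
st()
E
```

```text
25.25 bf [ 9.3 60.6 46.5] [179.7 -39.6  96.9] F [ -1.9 -11.    2.7]
```

{"method": "jog_arm", "body": {"rows": [[[0.2,0,0.2],[0,0,0]],[[0.2,0,0.2],[0,0,0]],[[0.2,0,0.2],[0,0,0]],[[0.2,0,0.2],[0,0,0]],[[0.2,0,0.2],[0,0,0]]]}}

```text
time: 25.75
tool_pos: [560.9, 19.9, 46.4]
tcp_rot: [179.7, -39.6, 96.9]
ft_force: [-0.9, -11.7, 3.0]
finger_gap: 85.1
grip_force: 5.9
```

```bash
python3 - <<'E'
from h import *
st(); Q=top(120,136); Q=Q[Q[:,1]>30]; print(cv2.minAreaRect(Q[:,:2].astype(np.float32)),Q[:,1].max())
R=tool('push',40); print(rel(w(9,20,60),R),rel(w(9,-60,250),R))
E
```

```text
25.75 bf [ 9.3 60.6 46.4] [179.7 -39.6  96.9] F [ -2.2 -11.6   3. ]
((5.5948486328125, 144.98748779296875), (140.37893676757812, 170.64471435546875), 0.09562518447637558) 230.29412118213463
(array([-22.6,  -0.3, -36.3]), array([0.002, 0.007, 0.003])) (array([  36.9,    0.3, -233.7]), array([0.002, 0.007, 0.003]))
```

Pressed home at 11–12 N. I withdraw straight back, then up.

{"method": "jog_arm", "body": {"rows": [[[-4,0,-4],[0,0,0]],[[-12,0,-18],[0,0,0]],[[-22,0,-36],[0,0,0]],[[-22,0,-36],[0,0,0]],[[0,0,-120],[0,0,0]],[[37,0,-234],[0,0,0]],[[37,0,-234],[0,0,0]],[[37,0,-234],[0,0,0]],[[37,0,-234],[0,0,0]],[[37,0,-234],[0,0,0]]]}}

```text
time: 26.8
tool_pos: [575.2, -100.6, 252.2]
tcp_rot: [179.5, -39.6, 97.0]
ft_force: [-0.1, 0.4, 0.4]
finger_gap: 84.9
grip_force: 0.0
```

```bash
python3 - <<'E'
from h import *
st(); Q=top(120,136,n='end'); Q=Q[Q[:,1]>30]; print(cv2.minAreaRect(Q[:,:2].astype(np.float32)),Q[:,1].max())
E
```

```text
26.8 bf [  9.6 -60.7 252.2] [179.5 -39.6  97. ] F [-0.1  0.4  0.4]
((5.705810546875, 144.9542236328125), (140.57470703125, 170.2386932373047), 0.07000520825386047) 230.08604282687568
```

View pics/end.png

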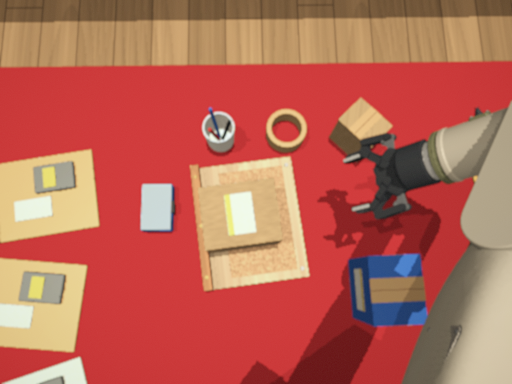

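The carton lies label up at (240,215), flush to the fence at (205,225). The mug, roll and case have not moved, and the gripper is clear at (385,175).

```bash
python3 -c "
from bench import r
print(r.hand_in())"
```

```text
the job is handed in; nothing more can be done
None
```

The job is handed in, with no verdict shown: the carton lies label up, flush and square against the fence by the depth measurement, pressed home at about 11–12 N and released, and the tape roll, mug and case appear unmoved.

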